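Cross-stack handle blanks in the bench drying bay

ROBOT

A 6-joint arm with a two-finger parallel gripper is mounted at the origin on the work surface. World frame = base frame: x ahead of the robot, y to its left, z up, the work surface at z = 0. Lengths are in m, angles in degrees, forces in N, time in s.
With the tool pointing down it reaches from about 0.3 to 0.75 m from the base axis. Payload 8.5 kg.
Tool frame: the origin (TCP) lies midway between the tips of the shut fingers; the grasp point (between the pads) lies 19 mm behind it; z points along the fingers, y is the line along which they close (so a half turn about z gives the same grasp; the last joint's range is limited). The gripper opens to 85 mm and grips with 20 to 120 N. Pads are 22 mm wide; open, the fingers measure 114 mm over their backs; the gripper's body (76 mm by 85 mm) begins 54 mm behind the grasp point. The pads swing forward as they close: fully open they stand 13 mm farther back than shut.
Start: joints at [62.664, 21.807, 74.336, -0, 83.858, -12.336], TCP at [0.142, 0.531, 0.231] pointing down, gripper open.
Joint ranges: [-178.18, 178.18], [-50.72, 133.34], [12.68, 142.11], [-81.47, 261.47], [9.98, 163.14], [-165.26, 165.26]. Speed limits (degrees/s): [136.94, 136.94, 180, 180, 180, 180].

INTERFACE

Orientations are given as a 3x3 rotation matrix whose columns are the frame's x, y, z axes.
In Python, from rig import observe, optics, order, spotter gives the robot as it stands.
- The arm moves only by the tool move_arm, never from a script. Its argument "series" is text: rows parted by semicolons, each of 5 numbers parted by spaces: the shift along the tool's x, y, z in cm, then the turn about the tool's z in degrees, then the opening, from -1 (shut) to 1 (fully open). A call has 1 to 8 rows; each row is the pose to reach, as a shift and turn from the pose commanded when the call began, along the tool's axes at that moment; what a row does not reach only later rows make up. A row lasts 1/8 s, in which the tool goes at most 62.5 mm and 10.7 degrees, less where a joint would pass 70% of its speed; a pose out of reach is approached as far as the arm can. A call with a gripper value outside its range is refused whole. The fingers move at their own pace and stop on an object; "force" is the grip in N (left out, the last holds). Time passes only in rows, so rows that repeat a pose let the fingers close. It gives the time, the measured TCP pose, the force, the opening and the grip force at its end, in the units of the state.
- observe(): the state, without advancing time (a new reading comes with each control period).
- optics.get_image(name): name is "side" or "top"; returns a dict with "pixels" (420x560x3 uint8, blue, green, red), "camera_matrix" (3x3 intrinsics, pixels), "rvec" (rotation vector, rad) and "tvec" (3), from world to camera coordinates, as OpenCV has them. Camera axes: x right, y down, z forward; pixel columns grow to the right and rows downward; lengths in m; the calibration is good to about 2 mm. A picture is of the moment at which its call begins. There is no depth.
- order.close_job(): hands the job in; it is judged then, once.
Trained networks look in the newest picture that a camera, given by its name, has taken for a name from the list of things; names that differ only in an ending like _2 or _b are one class to them, and where a whole thing is asked for, a point or a joint stands for the part that bears it (a point fixed in the world has none). Each returns a list of dicts, best first, with "score" (0 to 1); they miss things now and then, are a little off and sometimes report something else, mostly with a low value. They report only what shows in the picture. A call takes as long as a camera call. They do not tell look-alikes from the thing itself.
- spotter.find_in(thing, camera): "point" ([x, y, z] in m, in world coordinates, good to about 4 mm: the middle of the surface that is visible of it).
- spotter.cut_out(thing, camera): "pixels" (420x560 bool, what is visible of it).
- spotter.mark_of(thing, camera): "point" ([x, y, z] in m, in world coordinates, good to about 4 mm: a listed point, or the origin of a listed thing).
The state is a dict: "time_s": time; "q": joint angles; "qvel": joint speeds; "joint_efforts": joint torques, N m; "position": TCP position; "tool_rot": TCP orientation; "ft_force": force on the tool from outside, world axes, zero at the start; "wrist_torque": the same for the moment, N m; "grip_width": finger opening in m; "gripper_force": force on a finger pad.
Only numpy, scipy, OpenCV 4.12 (cv2) and the standard library are available. Lean on these libraries where they do the work, as an engineer would, in place of code of your own. Each camera call takes 0.05 s, during which the arm holds its last target. There are 200 camera calls.

TASK

Pull the drying bay's yellow front flap all the way down, then stack all the hardwood slats that are there on the bay's black square as an open, flat, crosswise tower so that air can pass: first two dark slats running front to back along the square's left and right edges, then the two pale slats across them along its front and back edges, then any dark slats that are left, front to back again, right above the bottom ones. Keep the slats square to the bay and centred on the black square, then push the flap fully shut, and leave the other things on the bench where they are.

Things in the scene. Friction and masses are not known exactly. Their poses are not given: they have to be found in the camera images.
- dark1: dark brown slat, a plain hardwood bar 120 x 26 x 16 mm (35 g), lying flat on the table at the start. Origin at its centre (8 mm above what it lies on); x along its length, y across its width, z through its thickness. Present in some runs only
- dark2: dark brown slat, a plain hardwood bar 120 x 26 x 16 mm (35 g), lying flat on the table at the start. Origin at its centre (8 mm above what it lies on); x along its length, y across its width, z through its thickness. Present in some runs only
- dark3: dark brown slat, a plain hardwood bar 120 x 26 x 16 mm (35 g), lying flat on the table at the start. Origin at its centre (8 mm above what it lies on); x along its length, y across its width, z through its thickness. Present in some runs only
- dark4: dark brown slat, a plain hardwood bar 120 x 26 x 16 mm (35 g), lying flat on the table at the start. Origin at its centre (8 mm above what it lies on); x along its length, y across its width, z through its thickness. Present in some runs only
- pale1: pale slat, a plain hardwood bar 120 x 26 x 16 mm (35 g), lying flat on the table at the start. Origin at its centre (8 mm above what it lies on); x along its length, y across its width, z through its thickness
- pale2: pale slat, a plain hardwood bar 120 x 26 x 16 mm (35 g), lying flat on the table at the start. Origin at its centre (8 mm above what it lies on); x along its length, y across its width, z through its thickness
- flap (a joint): angle of the drying bay's yellow front flap about its bottom edge: 0 shut (upright), 1.57 all the way down (level, pointing to the robot). Stiff hinge: it stays where it is left
- flap_bar (a point): middle of the flap's handle: a round steel bar, 12 mm thick, 140 mm long, along y of this frame, held by an arm at each end so that it stands 40 mm beyond the flap's free edge; 150 mm from the hinge line. The flap plate is 226 mm wide, 110 mm high, 12 mm thick. The frame turns with the flap: z points from hinge to bar
- flap_hinge (a point): middle of the flap's hinge line (along y), 45 mm above the table, fixed to the bay. x points from the flap into the bay
- square (a point): centre of the black 88 mm square marked on the bay's floor, 45 mm above the table, 85 mm behind the hinge line; x points away from the flap into the bay (front to back), y across it, z up. The bay is a grey base with aluminium walls and no roof: inside 234 mm wide, side walls 85 mm and rear wall 120 mm high above its floor, the rear wall 136 mm behind this point
- mug: white mug, 80 mm wide, 90 mm high, not part of the job; origin under its centre
- dish: terracotta bowl, 90 mm wide, 40 mm high, not part of the job; origin under its centre
- jar: closed jar, 60 mm wide, 80 mm high, not part of the job; origin under its centre
- hammer: hammer 220 mm long lying along its x, not part of the job
- driver: screwdriver 180 mm long lying along its x, not part of the job
- bangle: brass bangle, 72 mm wide, 12 mm high, not part of the job; origin under its centre
- stake: small steel forming stake, 60 mm wide, 80 mm high, not part of the job; origin under its centre
Mind the look-alikes: they are no part of the job. Leave any green or turquoise look-alike of the dark3 alone.

How it is judged:
By the outcome, as a careful person would: the job done as asked, in the order asked, and still so for the second after the job is handed in, with the robot touching nothing.
Of dark1, dark2, dark3, dark4 only 2 to 4 are there at a start; the rules pass over those that are not, and their reading is None.
At some moment in a run one of dark1, dark2, dark3, dark4, pale1, pale2 may be knocked a few centimetres aside while the robot is not near it.
Once in a run the grip may slacken for a moment while it holds something.
It also fails if it takes over 210 s, if anything falls off the work surface, if the arm or the gripper's body presses on something with over 40 N, if the wrist force passes 120 N, or if a joint passes its speed limit or range.

## Working session

There is one attempt and no reset: what is moved stays moved. The work goes in short steps, Python scripts to look and compute and a tool call to move; the robot and the scene stay as the last step left them, time stands still between calls to the robot, and variables do not carry over. Pictures are saved under pics/ and viewed, at most 14 in all, crops included, and the job is handed in when it is done.

Besides the shell and the picture viewer there is one more tool, called after "Request:" by a JSON object that holds its "api" and its "payload", one argument or row to a line. move_arm: Moves the arm, as the interface text tells. Its arguments: {"type":"object","properties":{"series":{"type":"string"},"force":{"type":"number"}},"required":["series"]}

```bash
mkdir -p pics; ls; python3 - <<'E'
from rig import observe, optics, spotter
import cv2, numpy as np
s=observe(); print(s['time_s'],s['position'],np.round(s['tool_rot'],3).tolist(),s['grip_width'])
for c in ('top','side'):
    im=optics.get_image(c); cv2.imwrite(f'pics/{c}0.png',im['pixels'])
    print(c,np.round(im['camera_matrix'],1).tolist(),np.round(im['rvec'].ravel(),3),np.round(im['tvec'].ravel(),3))
for n in ['dark1','pale1','flap_bar','flap_hinge','square','mug','dish','jar','hammer','driver','bangle','stake']:
    for c in ('top','side'):
        print(n,c,[(round(float(d['score']),2),np.round(d['point'],3).tolist()) for d in spotter.mark_of(n,c)])
E
```

```text
pics
0.0 [0.14221856 0.53098593 0.23069346] [[-0.966, 0.259, -0.001], [0.259, 0.966, -0.001], [0.0, -0.001, -1.0]] 0.0853262739729515
top [[436.9, 0.0, 275.8], [0.0, 436.9, 211.1], [0.0, 0.0, 1.0]] [ 2.16  -2.106  0.161] [-0.048  0.511  1.423]
side [[524.1, 0.0, 274.4], [0.0, 524.1, 209.0], [0.0, 0.0, 1.0]] [ 0.126 -2.809  1.286] [0.475 0.178 1.598]
dark1 top [(0.56, [0.536, -0.557, 0.008]), (0.56, [0.409, -0.128, 0.01]), (0.54, [0.5, -0.427, 0.013])]
dark1 side [(0.8, [0.478, -0.262, 0.01]), (0.78, [0.414, -0.129, 0.006]), (0.56, [0.494, -0.432, 0.013]), (0.56, [0.536, -0.558, 0.01])]
pale1 top [(0.67, [0.502, 0.351, 0.01]), (0.54, [0.493, 0.268, 0.006])]
pale1 side [(0.79, [0.501, 0.351, 0.009]), (0.64, [0.488, 0.266, 0.008])]
flap_bar top [(0.62, [0.597, 0.03, 0.195])]
flap_bar side [(0.88, [0.6, 0.034, 0.194]), (0.36, [0.674, -0.392, -0.002])]
flap_hinge top [(0.96, [0.606, 0.029, 0.042]), (0.68, [0.66, 0.441, 0.003])]
flap_hinge side [(0.92, [0.604, 0.032, 0.045]), (0.36, [0.659, 0.437, 0.002])]
square top [(0.6, [0.692, 0.027, 0.05])]
square side [(0.6, [0.69, 0.03, 0.043])]
mug top [(0.78, [0.706, 0.26, 0.005])]
mug side [(0.93, [0.705, 0.264, -0.004]), (0.33, [0.48, -0.263, 0.013])]
dish top [(0.8, [0.683, -0.266, 0.004]), (0.58, [0.253, -0.315, 0.003])]
dish side [(0.84, [0.682, -0.264, 0.001])]
jar top [(0.86, [0.669, -0.39, -0.002])]
jar side [(0.93, [0.671, -0.391, -0.003])]
hammer top [(0.92, [0.254, -0.316, 0.004])]
hammer side [(0.63, [0.253, -0.32, 0.005]), (0.52, [0.687, 0.027, 0.047]), (0.18, [0.498, -0.433, 0.012])]
driver top [(0.55, [0.29, 0.316, 0.001]), (0.44, [0.688, -0.266, -0.0])]
driver side [(0.65, [0.294, 0.321, -0.003])]
bangle top [(0.66, [0.661, 0.443, 0.001]), (0.59, [0.482, -0.263, 0.009]), (0.26, [0.683, -0.266, 0.001])]
bangle side [(0.62, [0.662, 0.437, 0.001]), (0.26, [0.641, 0.362, 0.001])]
stake top [(0.85, [0.64, 0.357, 0.004])]
stake side [(0.6, [0.639, 0.365, 0.003])]
```

View pics/top0.png

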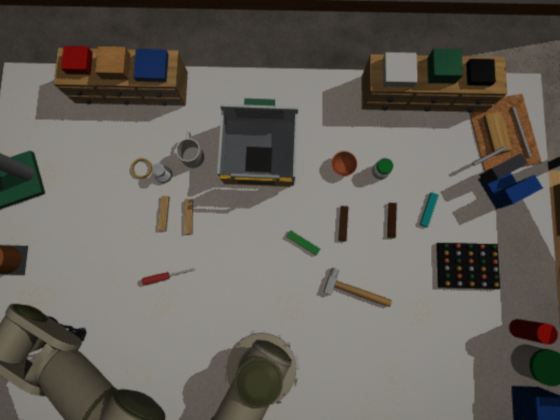

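View pics/side0.png

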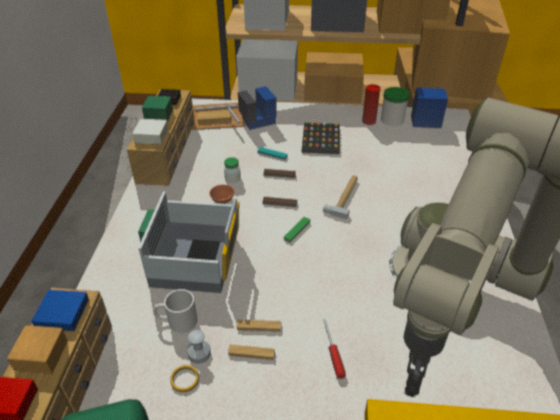

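The top view shows two dark slats at px (343,223) and (392,220), two pale ones at (163,213) and (188,216), and green and turquoise look-alikes at (302,243) and (429,210). The bay, with its flap up, is at about (258,145). Next I measure the poses.

```bash
cat > h.py <<'E'
from rig import observe, optics, order, spotter
import cv2, numpy as np
from scipy.optimize import least_squares
def cam(c):
    im=optics.get_image(c); return im
def proj(im,P): return cv2.projectPoints(np.float64(P).reshape(-1,1,3),im['rvec'],im['tvec'],im['camera_matrix'],None)[0].reshape(-1,2)
def unproj(im,px,z):
    R=cv2.Rodrigues(im['rvec'])[0]; t=np.ravel(im['tvec'])
    d=(np.linalg.inv(im['camera_matrix'])@np.c_[np.float64(px).reshape(-1,2),np.ones(len(np.reshape(px,(-1,2))))].T).T@R
    o=-R.T@t; return o+d*((z-o[2])/d[:,2])[:,None]
def mom(m):
    M=cv2.moments(m,True) if m.dtype==np.uint8 and m.ndim==2 else cv2.moments(m)
    c=np.array([M['m10'],M['m01']])/M['m00']; return np.r_[c,M['mu20']/M['m00'],M['mu11']/M['m00'],M['mu02']/M['m00']]
C=np.array([[a,b,c] for a in(-.06,.06) for b in(-.013,.013) for c in(-.008,.008)])
def fit(obs,x,y,z,yaw):
    """obs: list of (im,mask); fits box pose by silhouette moments"""
    t=[mom(m.astype(np.uint8)) for _,m in obs]
    def f(p):
        k,s=np.cos(p[2]),np.sin(p[2]); P=C@np.array([[k,s,0],[-s,k,0],[0,0,1]])+[p[0],p[1],z]; r=[]
        for (im,_),m in zip(obs,t):
            q=mom(cv2.convexHull(proj(im,P).astype(np.float32))); d=q-m; r+=list(d[:2])+list(d[2:]/8)
        return r
    s=least_squares(f,[x,y,yaw],x_scale=[.01,.01,.1],diff_step=1e-4); return s.x,np.sqrt(2*s.cost/len(obs))
def slats(name,z=.008,cams=('top','side')):
    """fit every cut-out of name in each camera; returns list (cam,score,x,y,yawdeg,res,bgr)"""
    out=[]
    for c in cams:
        im=cam(c)
        for d in spotter.cut_out(name,c):
            m=d['pixels']
            if m.sum()<20: continue
            X=unproj(im,mom(m.astype(np.uint8))[:2],z)[0]
            r=cv2.boxPoints(cv2.minAreaRect(np.argwhere(m)[:,::-1].astype(np.float32)))
            e=[unproj(im,r[[i,i+1]],z) for i in(0,1)]; v=max((a[1]-a[0] for a in e),key=np.linalg.norm)
            p,res=fit([(im,m)],X[0],X[1],z,np.arctan2(v[1],v[0]))
            out.append((c,round(float(d['score']),2),np.round(p[:2],4).tolist(),round((np.degrees(p[2])+90)%180-90,1),round(res,2),np.median(im['pixels'][m],0).astype(int).tolist()))
    return out
def go(x,y,z,ya):
    """shift row to put TCP at x,y,z with tool y (closing line) at world angle ya (deg, mod 180)"""
    s=observe(); R=s['tool_rot']; d=R.T@(np.array([x,y,z])-s['position'])*100
    cur=np.degrees(np.arctan2(R[1,1],R[0,1])); t=-((ya-cur+90)%180-90)
    return np.round(d,2).tolist(),round(t,1),'alt',round(t-180*np.sign(t),1),'q6',round(s['q'][5],1)
E
python3 - <<'E'
from h import *
for n in('dark1','pale1'):
    for r in slats(n): print(n,*r)
im=cam('top'); p=im['pixels'].astype(int)
hsv=cv2.cvtColor(im['pixels'],cv2.COLOR_BGR2HSV)
y=cv2.inRange(hsv,(18,120,60),(32,255,255)); y[:130]=0;y[200:]=0;y[:,:205]=0;y[:,310:]=0
ys,xs=np.nonzero(y); print('yellow',xs.min(),xs.max(),ys.min(),ys.max())
k=(p.sum(2)<60); k[:140]=0;k[178:]=0;k[:,:235]=0;k[:,285:]=0
r=cv2.minAreaRect(np.argwhere(k)[:,::-1].astype(np.float32)); b=cv2.boxPoints(r); print(k.sum(),r, np.round(unproj(im,b,.045),4)[:,:2].tolist())
cv2.imwrite('pics/bay.png',cv2.resize(im['pixels'][90:205,200:320],None,fx=5,fy=5,interpolation=cv2.INTER_CUBIC))
E
```

```text
dark1 top 0.73 [0.5376, -0.5564] -20.3 1.54 [92, 96, 13]
dark1 top 0.7 [0.4907, 0.266] 3.3 0.24 [60, 93, 116]
dark1 top 0.69 [0.412, -0.1267] 58.5 0.63 [41, 88, 34]
dark1 top 0.6 [0.4944, -0.429] -2.2 0.08 [12, 22, 42]
dark1 top 0.54 [0.4781, -0.2634] -4.4 1.17 [18, 27, 45]
dark1 side 0.68 [0.4145, -0.1337] 58.9 0.38 [71, 134, 62]
dark1 side 0.6 [0.4829, -0.2698] -3.0 0.04 [58, 70, 87]
dark1 side 0.59 [0.537, -0.5622] -26.4 0.95 [133, 138, 50]
dark1 side 0.49 [0.5012, -0.435] -4.9 1.36 [57, 68, 84]
pale1 top 0.73 [0.5024, 0.3516] -1.2 0.77 [60, 94, 120]
pale1 top 0.61 [0.4908, 0.2657] 2.9 1.08 [61, 94, 117]
pale1 side 0.94 [0.4949, 0.2614] 2.7 0.62 [86, 134, 163]
pale1 side 0.56 [0.5034, 0.347] -1.7 1.6 [85, 138, 168]
yellow 219 291 175 181
3 ((257.7722473144531, 154.7227783203125), (0.7035974860191345, 14.212668418884277), 39.28940963745117) [[0.6858, 0.0476], [0.7254, 0.0181], [0.7239, 0.0162], [0.6843, 0.0457]]
```

View pics/bay.png

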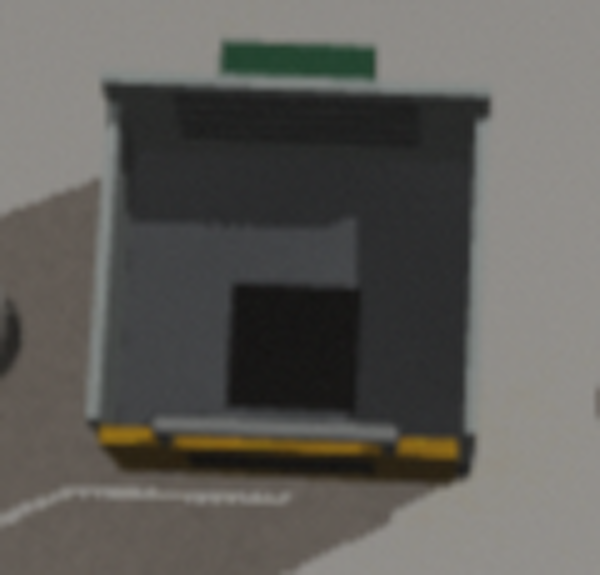

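The crop shows the black square's corners at crop px (233,284), (360,289), (352,410) and (227,404), and the bar from (152,424) to (397,436). Both are slightly rotated in the image.

```bash
python3 - <<'E'
from h import *
im=cam('top')
f=lambda a:np.array(a)/5+[200,90]-.4
sq=unproj(im,f([[233,284],[360,289],[352,410],[227,404]]),.045); print(np.round(sq,4)[:,:2].tolist(),sq.mean(0))
ang=lambda a,b:np.degrees(np.arctan2(*(b-a)[[1,0]]))
print('yaw sq',ang(sq[3],sq[0]),ang(sq[2],sq[1]),ang(sq[1],sq[0])-90,ang(sq[2],sq[3])-90)
b=unproj(im,f([[152,424],[397,436]]),.195); print('bar',b,b.mean(0),ang(b[1],b[0])-90)
b=unproj(im,f([[107,82],[490,97]]),.165); print('rear',b,b.mean(0),ang(b[1],b[0])-90)
ims=cam('side')
cv2.imwrite('pics/bays.png',cv2.resize(ims['pixels'][180:300,130:260],None,fx=4.5,fy=4.5,interpolation=cv2.INTER_CUBIC))
print(go(.602,.031,.27,0))
E
```

```text
[[0.7334, 0.0726], [0.7319, -0.0145], [0.6466, -0.0115], [0.6487, 0.0735]] [0.69012981 0.03002036 0.045     ]
yaw sq -0.6479739677137949 -2.0693867414206246 -0.9978112644741373 -1.4559058139898013
bar [[ 0.59649825  0.1055238   0.195     ]
 [ 0.59258871 -0.04348483  0.195     ]] [0.59454348 0.03101948 0.195     ] -1.5029243457754404
rear [[ 0.82730508  0.14754313  0.165     ]
 [ 0.82275085 -0.0969692   0.165     ]] [0.82502797 0.02528696 0.165     ] -1.0670532693284969
([-57.35, -36.42, -3.87], np.float64(75.0), 'alt', np.float64(-105.0), 'q6', np.float64(-12.3))
```

View pics/bays.png

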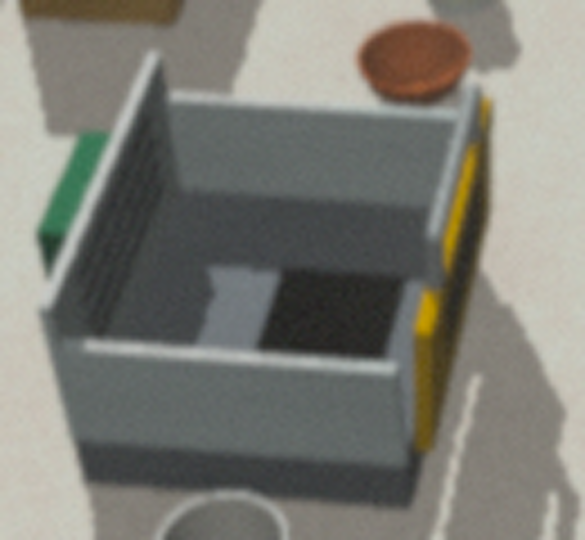

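Request:
{"api": "move_arm", "payload": {
  "series": "-28 -18 -2 38 0.3;-57.4 -36.5 -3.9 76.3 0.3;-57.4 -36.5 -3.9 76.3 0.3;-57.4 -36.5 -3.9 76.3 0.3;-57.4 -36.5 -3.9 76.3 0.3;-57.4 -36.5 -3.9 76.3 0.3;-57.4 -36.5 -3.9 76.3 0.3;-57.4 -36.5 -3.9 76.3 0.3",
  "force": 30
}}

```text
time_s: 2.85
position: [0.481, 0.1617, 0.2603]
tool_rot: [[0.025, 1.0, 0.001], [1.0, -0.025, 0.0], [0.0, 0.001, -1.0]]
ft_force: [0.5, 0.9, -0.1]
grip_width: 0.0554
gripper_force: 0.0
```

```bash
python3 - <<'E'
from h import *
ims=cam('side')
f=lambda a:np.array(a)/4.5+[130,180]-.4
sq=unproj(ims,f([[288,268],[405,275],[383,357],[262,345]]),.045); print(np.round(sq,4)[:,:2].tolist(),sq.mean(0))
print(go(.598,.031,.27,-1.3))
E
```

```text
[[0.732, -0.0172], [0.6496, -0.017], [0.6507, 0.0617], [0.7338, 0.0575]] [0.69153478 0.02124977 0.045     ]
([-12.24, 11.61, -0.93], np.float64(-0.4), 'alt', np.float64(179.6), 'q6', np.float64(6.3))
```

Request:
{"api": "move_arm", "payload": {
  "series": "-6 6 -1 -0.4 0.2;-12.2 11.6 -0.9 -0.4 0.2;-12.2 11.6 -0.9 -0.4 0.2;-12.2 11.6 4 -0.4 0.2;-12.2 11.6 8.5 -0.4 0.2;-12.2 11.6 8.5 -0.4 0.2;-12.2 11.6 8.5 -0.4 -0.6;-12.2 11.6 8.5 -0.4 -0.9",
  "force": 25
}}

```text
time_s: 3.9
position: [0.5938, 0.0389, 0.1772]
tool_rot: [[0.015, 1.0, 0.004], [1.0, -0.015, -0.001], [-0.0, 0.004, -1.0]]
ft_force: [-0.7, -0.0, 0.0]
grip_width: 0.0161
gripper_force: 0.8
```

Request:
{"api": "move_arm", "payload": {
  "series": "0 0 0 0 -1;0 0 0 0 -1;0 0 0 0 -1",
  "force": 25
}}

```text
time_s: 4.28
position: [0.5939, 0.0389, 0.1771]
tool_rot: [[0.016, 1.0, 0.004], [1.0, -0.016, -0.0], [-0.0, 0.004, -1.0]]
ft_force: [-0.5, 1.3, 6.6]
grip_width: 0.0112
gripper_force: 24.5
```

Request:
{"api": "move_arm", "payload": {
  "series": "0 -2.1 0.3 0 -1;0 -4.1 0.9 0 -1;0 -6 1.7 0 -1;0 -7.5 2.7 0 -1;0 -9.2 4 0 -1;0 -10.4 5.3 0 -1;0 -10.4 5.3 0 -1",
  "force": 30
}}

```text
time_s: 5.15
position: [0.4891, 0.0406, 0.1221]
tool_rot: [[0.016, 1.0, 0.001], [1.0, -0.016, 0.0], [0.0, 0.001, -1.0]]
ft_force: [2.7, 1.5, -4.6]
grip_width: 0.0107
gripper_force: 21.6
```

Request:
{"api": "move_arm", "payload": {
  "series": "0 -0.8 1 0 -1;0 -1.5 2.1 0 -1;0 -2.1 3.3 0 -1;0 -2.6 4.5 0 -1;0 -3 5.8 0 -1;0 -3.3 7 0 -1;0 -3.3 7 0 -1"
}}

```text
time_s: 6.02
position: [0.4572, 0.0409, 0.0517]
tool_rot: [[0.016, 1.0, 0.003], [1.0, -0.016, -0.0], [-0.0, 0.003, -1.0]]
ft_force: [6.1, 2.0, -3.7]
grip_width: 0.0108
gripper_force: 29.2
```

Request:
{"api": "move_arm", "payload": {
  "series": "0 -0.1 0.9 0 -1;0 -0.2 1.8 0 -1;0 -0.2 2.5 0 -1;0 -0.2 2.8 0 -1;0 -0.2 2.8 0 -1"
}}

```text
time_s: 6.65
position: [0.4555, 0.0407, 0.026]
tool_rot: [[0.015, 1.0, 0.005], [1.0, -0.015, -0.001], [-0.001, 0.005, -1.0]]
ft_force: [-1.3, 0.8, 31.5]
grip_width: 0.0111
gripper_force: 33.7
```

Request:
{"api": "move_arm", "payload": {
  "series": "0 0 0 0 0;0 0 0 0 0.2;0 0 -6 0 0.2;0 0 -12 5 0.2;-8 1 -16 16 0.2;-14 2 -17 27 0.2;-20 2.5 -17 37 0.2;-26 2.5 -17 48 0.2"
}}

```text
time_s: 7.65
position: [0.4743, -0.201, 0.1932]
tool_rot: [[0.755, 0.656, -0.001], [0.656, -0.755, 0.0], [-0.0, -0.001, -1.0]]
ft_force: [0.7, 0.3, 0.3]
grip_width: 0.0513
gripper_force: 0.0
```

```bash
python3 - <<'E'
from h import *
for r in slats('dark1'): print(*r)
print(go(.480,-.267,.08,-93.5))
t=cam('top')['pixels'];cv2.imwrite('pics/t1.png',t)
for n in('flap_bar','square'):
  for c in('top','side'): print(n,c,[np.round(d['point'],3).tolist() for d in spotter.mark_of(n,c)])
E
```

```text
top 0.67 [0.4934, -0.4287] -3.0 1.25 [13, 26, 47]
top 0.65 [0.5369, -0.5566] -19.3 0.39 [103, 108, 15]
top 0.38 [0.468, -0.2593] -42.7 11.31 [19, 29, 47]
side 0.76 [0.4802, -0.2687] -3.5 1.38 [60, 75, 94]
side 0.53 [0.508, -0.4342] -2.8 1.06 [57, 69, 88]
side 0.49 [0.5749, -0.5746] -64.3 3.35 [127, 133, 51]
([-3.98, 5.48, 11.24], np.float64(44.8), 'alt', np.float64(-135.2), 'q6', np.float64(12.7))
flap_bar top [[0.455, 0.035, 0.044], [0.492, 0.266, 0.004]]
flap_bar side [[0.462, 0.034, 0.044], [0.48, -0.259, 0.011]]
square top [[0.689, 0.03, 0.051]]
square side [[0.687, 0.025, 0.045]]
```

View pics/t1.png

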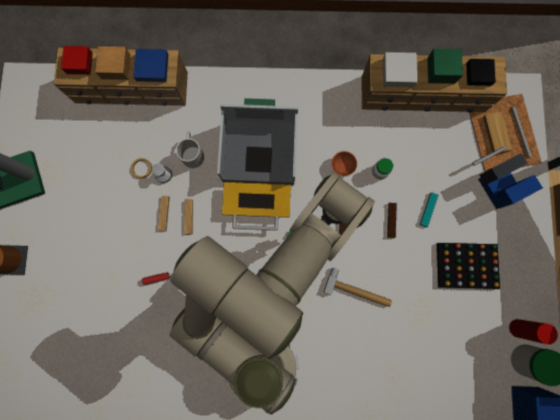

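The flap is down, with the bar at about px (257,226). No further dark slats are visible, only (392,220) and the one now under the gripper. On to the first dark slat.

Request:
{"api": "move_arm", "payload": {
  "series": "-2 2.7 4 11 0.2;-4 5.5 8 22 0.2;-4 5.5 11 33 0.2;-4 5.5 11 44.8 0.2;-4 5.5 11 44.8 0.2;-4 5.5 11 44.8 0.2"
}}

```text
time_s: 8.85
position: [0.4814, -0.2665, 0.084]
tool_rot: [[0.998, -0.056, 0.001], [-0.056, -0.998, -0.001], [0.001, 0.001, -1.0]]
ft_force: [-0.1, 0.3, 0.2]
grip_width: 0.0509
gripper_force: 0.0
```

```bash
python3 -c "
from h import *
print(go(.480,-.267,.001,-93.5))"
```

```text
([-0.14, 0.06, 8.3], np.float64(0.3), 'alt', np.float64(-179.7), 'q6', np.float64(51.9))
```

Request:
{"api": "move_arm", "payload": {
  "series": "-0.1 0 4 0.3 0.2;-0.1 0 8.2 0.3 0.2;-0.1 0 8.2 0.3 0.2;-0.1 0 8.2 0.3 -1;-0.1 0 8.2 0.3 -1;-0.1 0 8.2 0.3 -1;-0.1 0 8.2 0.3 -1;-0.1 0 8.2 0.3 -1",
  "force": 40
}}

```text
time_s: 9.85
position: [0.4807, -0.2672, 0.0034]
tool_rot: [[0.998, -0.065, 0.002], [-0.065, -0.998, -0.002], [0.003, 0.002, -1.0]]
ft_force: [-0.4, -0.1, 7.0]
grip_width: 0.025
gripper_force: 40.8
```

Request:
{"api": "move_arm", "payload": {
  "series": "0 0 0 0 -1;0 0 -1 0 -1;0 0 -3 0 -1"
}}

```text
time_s: 10.22
position: [0.4798, -0.2666, 0.0324]
tool_rot: [[0.998, -0.065, -0.001], [-0.065, -0.998, 0.0], [-0.001, -0.0, -1.0]]
ft_force: [-0.5, 0.2, -0.7]
grip_width: 0.0249
gripper_force: 39.9
```

```bash
python3 -c "
from h import *
for r in slats('dark1',z=.038): print(*r)
s=observe();print(s['grip_width'])
print(go(.691,.061,.15,-91.3))"
```

```text
top 0.61 [0.4923, -0.4213] -2.5 1.19 [14, 26, 47]
top 0.51 [0.5287, -0.5458] -21.3 1.27 [103, 108, 15]
side 0.68 [0.4833, -0.2697] -2.8 3.22 [59, 72, 91]
side 0.68 [0.4125, -0.1023] 59.6 0.75 [63, 101, 59]
side 0.52 [0.5733, -0.5292] -69.3 4.02 [109, 114, 47]
0.02504553237239419
([18.92, -34.08, -11.81], np.float64(-2.4), 'alt', np.float64(177.6), 'q6', np.float64(52.3))
```

Request:
{"api": "move_arm", "payload": {
  "series": "0 0 -6 0 -1;0 0 -12 0 -1;2 -4 -13.8 -1 -1;6 -10 -13.8 -2.4 -1;10 -17 -13.8 -2.4 -1;14 -24 -13.8 -2.4 -1;18.9 -30 -13.8 -2.4 -1;18.9 -33.9 -13.8 -2.4 -1"
}}

```text
time_s: 11.42
position: [0.6778, 0.0315, 0.1683]
tool_rot: [[1.0, -0.024, -0.001], [-0.024, -1.0, -0.0], [-0.001, 0.0, -1.0]]
ft_force: [0.1, 0.1, -0.5]
grip_width: 0.025
gripper_force: 39.9
```

Request:
{"api": "move_arm", "payload": {
  "series": "0 0 0 0 -1;0 0 0 0 -1"
}}

```text
time_s: 11.68
position: [0.6764, 0.0298, 0.1686]
tool_rot: [[1.0, -0.023, -0.002], [-0.023, -1.0, -0.0], [-0.002, 0.0, -1.0]]
ft_force: [0.2, -1.2, -0.4]
grip_width: 0.0251
gripper_force: 39.9
```

```bash
python3 -c "
from h import *
for r in slats('dark1',z=.175,cams=('side',)): print(*r)
print(go(.6912,.0595,.0525,-91.3))"
```

```text
side 0.76 [0.4827, -0.2136] -26.9 4.22 [55, 68, 87]
side 0.62 [0.4052, 0.0429] 64.5 4.04 [73, 144, 64]
side 0.59 [0.4766, -0.3087] 83.3 5.84 [105, 111, 48]
side 0.51 [0.6782, 0.0298] 2.1 2.27 [37, 49, 63]
([1.41, -3.11, 11.68], np.float64(-0.1), 'alt', np.float64(179.9), 'q6', np.float64(83.9))
```

Request:
{"api": "move_arm", "payload": {
  "series": "1.4 -3.1 0 0 -1;1.4 -3.1 0 0 -1;1.4 -3.1 4 0 -1;1.4 -3.1 8 0 -1;1.4 -3.1 10 0 -1;1.4 -3.1 11 0 -1;1.4 -3.1 11 0 -1"
}}

```text
time_s: 12.65
position: [0.6914, 0.0598, 0.0596]
tool_rot: [[1.0, -0.024, -0.0], [-0.024, -1.0, -0.0], [-0.0, 0.0, -1.0]]
ft_force: [0.1, -0.5, -1.0]
grip_width: 0.025
gripper_force: 39.9
```

```bash
python3 -c "
from h import *
print(go(.6912,.0595,.0490,-91.3))"
```

```text
([-0.02, 0.03, 1.06], np.float64(-0.1), 'alt', np.float64(179.9), 'q6', np.float64(86.6))
```

Request:
{"api": "move_arm", "payload": {
  "series": "0 0 0.6 0 -1;0 0 1 0 -1;0 0 1.05 0 -1;0 0 1.05 0 -0.05;0 0 1.05 0 -0.05;0 0 -2 0 -0.05;0 0 -7 0 -0.05;0 0 -13 0 -0.05"
}}

```text
time_s: 13.65
position: [0.691, 0.0607, 0.1905]
tool_rot: [[1.0, -0.023, -0.002], [-0.023, -1.0, 0.0], [-0.002, -0.0, -1.0]]
ft_force: [0.6, -0.2, 0.4]
grip_width: 0.0405
gripper_force: 0.0
```

```bash
python3 -c "
from h import *
for r in slats('dark1'): print(*r)
print(go(.4980,-.432,.17,-93))"
```

```text
top 0.8 [0.4112, -0.1271] 59.0 0.89 [43, 95, 36]
top 0.79 [0.5356, -0.5561] -20.7 0.66 [101, 105, 15]
top 0.57 [0.4955, -0.4283] -2.2 0.23 [13, 25, 46]
side 0.63 [0.4154, -0.1323] 59.9 0.48 [73, 142, 63]
side 0.54 [0.7099, 0.0106] -4.6 1.41 [38, 57, 84]
side 0.49 [0.4985, -0.434] -4.9 1.15 [55, 69, 87]
side 0.46 [0.4974, -0.5417] 82.3 4.24 [97, 103, 56]
side 0.18 [0.5497, 0.0] 55.2 28.59 [0, 162, 201]
([-18.22, 49.71, 2.03], np.float64(1.7), 'alt', np.float64(-178.3), 'q6', np.float64(86.6))
```

Request:
{"api": "move_arm", "payload": {
  "series": "-2 6 0 0 0.2;-4 12 0 1 0.2;-6 18 0 1.7 0.2;-8 24 0 1.7 0.2;-11 30 0 1.7 0.2;-13.5 36 2 1.7 0.2;-16 42 5 1.7 0.2;-18.2 48 8 1.7 0.2"
}}

```text
time_s: 14.85
position: [0.5069, -0.391, 0.1198]
tool_rot: [[0.999, -0.053, -0.002], [-0.053, -0.999, 0.002], [-0.002, -0.002, -1.0]]
ft_force: [1.3, -1.2, 0.7]
grip_width: 0.0514
gripper_force: 0.0
```

```bash
python3 -c "
from h import *
print(go(.4980,-.431,.04,-93))"
```

```text
([-0.66, 4.05, 7.97], np.float64(-0.1), 'alt', np.float64(179.9), 'q6', np.float64(44.8))
```

Request:
{"api": "move_arm", "payload": {
  "series": "-0.7 4 2 0 0.2;-0.7 4 7 0 0.2;-0.7 4 7 0 0.2"
}}

```text
time_s: 15.22
position: [0.4972, -0.4275, 0.0471]
tool_rot: [[0.999, -0.054, -0.007], [-0.054, -0.999, 0.008], [-0.007, -0.008, -1.0]]
ft_force: [-1.2, 1.4, -0.0]
grip_width: 0.0513
gripper_force: 0.0
```

```bash
python3 -c "
from h import *
for r in slats('dark1',cams=('side',)): print(*r)
print(go(.4980,-.431,.0025,-93))"
```

```text
side 0.84 [0.7098, 0.0124] 0.0 0.9 [40, 58, 85]
side 0.81 [0.4167, -0.1309] 59.3 0.32 [61, 98, 58]
side 0.61 [0.5577, -0.5689] -31.6 1.61 [133, 139, 48]
side 0.53 [0.4987, -0.4355] -4.1 1.24 [57, 70, 86]
([-0.14, 0.2, 4.99], np.float64(-0.0), 'alt', np.float64(180.0), 'q6', np.float64(42.1))
```

Request:
{"api": "move_arm", "payload": {
  "series": "0.1 0.1 2 0 0.2;0.1 0.1 4.5 0 0.2;0.1 0.1 4.5 0 0.2;0.1 0.1 4.5 0 -1;0.1 0.1 4.5 0 -1;0.1 0.1 4.5 0 -1;0.1 0.1 4.5 0 -1;0.1 0.1 4.5 0 -1"
}}

```text
time_s: 16.32
position: [0.5011, -0.4312, 0.0093]
tool_rot: [[0.999, -0.053, 0.002], [-0.053, -0.999, -0.003], [0.003, 0.003, -1.0]]
ft_force: [0.2, 1.5, 7.1]
grip_width: 0.0245
gripper_force: 39.8
```

Request:
{"api": "move_arm", "payload": {
  "series": "0 0 0 0 -1;0 0 -1.5 0 -1;0 0 -6 0 -1;0 0 -12 0 -1;0 0 -17 0 -1;0 0 -17 0 -1"
}}

```text
time_s: 17.08
position: [0.5013, -0.4316, 0.1831]
tool_rot: [[0.999, -0.053, 0.006], [-0.053, -0.999, -0.008], [0.007, 0.007, -1.0]]
ft_force: [0.2, 0.0, -1.2]
grip_width: 0.0243
gripper_force: 39.5
```

```bash
python3 -c "
from h import *
print(go(.6898,-.0025,.17,-91.3))"
```

```text
([16.55, -43.85, 1.09], np.float64(-1.7), 'alt', np.float64(178.3), 'q6', np.float64(42.1))
```

Request:
{"api": "move_arm", "payload": {
  "series": "2 -5.5 0 0 -1;4 -11 0 -1 -1;6 -17 0 -1.7 -1;8 -23 0 -1.7 -1;10 -29 0 -1.7 -1;12.5 -35 0 -1.7 -1;15 -41 0 -1.7 -1;16.9 -43.9 0 -1.7 -1"
}}

```text
time_s: 18.08
position: [0.6925, 0.0019, 0.1769]
tool_rot: [[1.0, -0.021, -0.001], [-0.021, -1.0, 0.0], [-0.001, -0.0, -1.0]]
ft_force: [0.3, -0.6, -0.8]
grip_width: 0.0247
gripper_force: 39.5
```

Request:
{"api": "move_arm", "payload": {
  "series": "0 0 0 0 -1;0 0 0 0 -1"
}}

```text
time_s: 18.32
position: [0.6919, -0.0015, 0.1767]
tool_rot: [[1.0, -0.024, -0.001], [-0.024, -1.0, -0.0], [-0.001, 0.0, -1.0]]
ft_force: [0.5, -0.1, -1.0]
grip_width: 0.0246
gripper_force: 39.5
```

```bash
python3 -c "
from h import *
s=observe();z=s['position'][2]
for r in slats('dark1',z=z-.001): print(*r)
print(s['position'],s['grip_width'],go(.693,-.0025,.056,-91.3))"
```

```text
top 0.83 [0.5047, -0.4986] -24.2 4.73 [98, 103, 14]
top 0.78 [0.394, -0.1214] 57.3 4.09 [42, 93, 35]
side 0.84 [0.6591, 0.1699] -14.3 5.06 [39, 57, 84]
side 0.77 [0.6851, -0.0053] 2.6 3.36 [40, 54, 69]
side 0.69 [0.4061, 0.0448] 62.9 3.79 [73, 143, 63]
side 0.45 [0.4764, 0.3848] 4.6 7.88 [89, 144, 174]
side 0.41 [0.5054, -0.3178] -63.9 5.17 [108, 114, 47]
[ 0.69187634 -0.00152908  0.17665199] 0.024628249999885984 ([0.1, 0.02, 12.13], np.float64(-0.1), 'alt', np.float64(179.9), 'q6', np.float64(81.5))
```

Request:
{"api": "move_arm", "payload": {
  "series": "0.3 0 4 0 -1;0.3 0 8 0 -1;0.3 0 11 0 -1;0.3 0 11.5 0 -1;0.3 0 12 0 -1;0.3 0 12 0 -1"
}}

```text
time_s: 19.27
position: [0.6958, -0.0014, 0.0581]
tool_rot: [[1.0, -0.024, 0.002], [-0.024, -1.0, -0.0], [0.002, 0.0, -1.0]]
ft_force: [0.0, -0.4, 0.5]
grip_width: 0.0242
gripper_force: 39.5
```

Request:
{"api": "move_arm", "payload": {
  "series": "0 0 0.2 0 -1;0 0 0.2 0 -1"
}}

```text
time_s: 19.52
position: [0.6954, -0.0012, 0.0554]
tool_rot: [[1.0, -0.023, 0.001], [-0.023, -1.0, -0.0], [0.001, 0.0, -1.0]]
ft_force: [-0.2, -0.0, -0.2]
grip_width: 0.0247
gripper_force: 39.5
```

Request:
{"api": "move_arm", "payload": {
  "series": "0 0 0.15 0 -1;0 0 0.15 0 -1;0 0 0.15 0 -0.05;0 0 0.15 0 -0.05;0 0 -2 0 -0.05;0 0 -8 0 -0.05;-6 0 -12 0 -0.05;-12 0 -14 0 -0.05"
}}

```text
time_s: 20.52
position: [0.5841, 0.0013, 0.1929]
tool_rot: [[1.0, -0.023, 0.002], [-0.023, -1.0, -0.001], [0.002, 0.0, -1.0]]
ft_force: [0.7, -0.2, -0.4]
grip_width: 0.0408
gripper_force: 0.0
```

Request:
{"api": "move_arm", "payload": {
  "series": "-6 -4 0 11 0;-12 -8 0 21 0;-18 -12 0 32 0;-18 -16 0 43 0;-18 -19 0 53 0;-18 -21 0 64 0;-18 -22 0 75 0;-18 -22 0 85 0"
}}

```text
time_s: 21.52
position: [0.4097, 0.1516, 0.1813]
tool_rot: [[0.238, -0.971, 0.006], [-0.966, -0.236, 0.102], [-0.097, -0.03, -0.995]]
ft_force: [0.7, 0.5, -0.2]
grip_width: 0.0426
gripper_force: 0.0
```

```bash
python3 -c "
from h import *
for n,z in (('dark1',.053),('pale1',.008)):
    for r in slats(n,z): print(n,*r)
im=cam('top');cv2.imwrite('pics/b2.png',cv2.resize(im['pixels'][90:240,150:310],None,fx=4,fy=4,interpolation=cv2.INTER_CUBIC))
print(observe()['position'],go(.4928,.2635,.10,-87.2))"
```

```text
dark1 top 0.71 [0.4073, -0.1243] 58.5 1.26 [43, 93, 36]
dark1 top 0.58 [0.5259, -0.5406] -21.3 2.45 [98, 103, 14]
dark1 top 0.53 [0.6933, 0.0621] -1.7 2.46 [21, 31, 48]
dark1 top 0.49 [0.6923, 0.0004] -0.8 0.45 [21, 31, 48]
dark1 side 0.86 [0.6996, -0.0056] -3.1 1.45 [39, 58, 83]
dark1 side 0.62 [0.6951, 0.054] -3.0 1.16 [39, 57, 84]
dark1 side 0.61 [0.5484, -0.5045] -48.4 3.21 [140, 146, 50]
dark1 side 0.56 [0.4256, -0.0519] 76.5 8.62 [59, 102, 55]
pale1 top 0.67 [0.5011, 0.3518] -1.2 0.33 [63, 99, 127]
pale1 top 0.46 [0.5397, 0.2679] 46.1 10.76 [64, 99, 125]
pale1 side 0.88 [0.4978, 0.262] 3.2 1.2 [93, 147, 179]
pale1 side 0.7 [0.7263, 0.2321] -45.1 10.06 [111, 117, 117]
pale1 side 0.56 [0.507, 0.3482] -2.5 0.28 [91, 147, 180]
[0.40951112 0.15260765 0.18148469] ([-7.91, -10.5, 9.26], np.float64(-78.9), 'alt', np.float64(101.1), 'q6', np.float64(165.2))
```

View pics/b2.png

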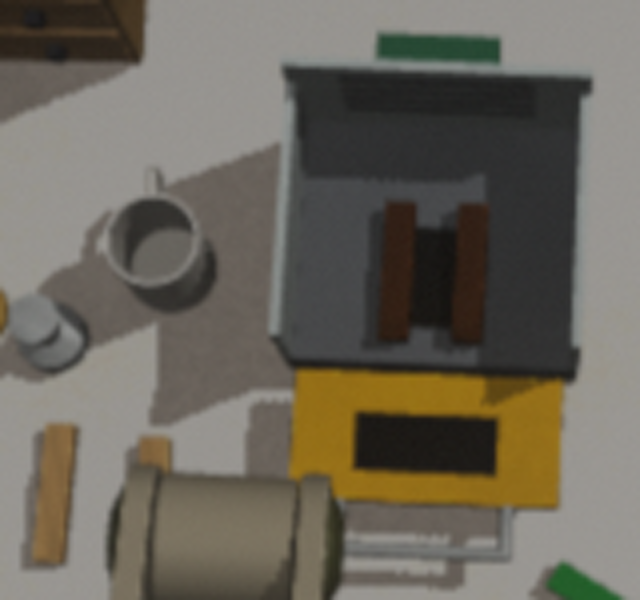

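The darks lie on the left and right edges of the square (crop px 397 and 470, square rows 228–326), parallel and centred. That last turn was needless and ran into the wrist's range, so I unwind it.

Request:
{"api": "move_arm", "payload": {
  "series": "0 0 0 -11 0.1;0 0 0 -22 0.2;0 0 0 -32 0.2;0 0 0 -43 0.2;0 0 0 -53 0.2;0 0 0 -64 0.2;0 0 0 -74 0.2;0 0 0 -79 0.2"
}}

```text
time_s: 22.98
position: [0.4095, 0.1525, 0.1814]
tool_rot: [[0.998, 0.056, 0.005], [0.055, -0.993, 0.1], [0.011, -0.1, -0.995]]
ft_force: [-0.1, 0.3, 0.8]
grip_width: 0.0513
gripper_force: 0.0
```

```bash
python3 -c "
from h import *
s=observe();print(s['position'],s['tool_rot'].round(3).tolist(),go(.494,.2638,.06,-87.2))"
```

```text
[0.40945805 0.15249539 0.18142773] [[0.998, 0.056, 0.005], [0.055, -0.993, 0.1], [0.011, -0.1, -0.995]] ([8.92, -9.37, 13.24], np.float64(0.4), 'alt', np.float64(-179.6), 'q6', np.float64(86.0))
```

The tool kept a 5.8° tilt from hitting that limit. Turning it onto the opposite limit should reverse the tilt, and I'll do that in free air.

Request:
{"api": "move_arm", "payload": {
  "series": "0 0 0 -10.6 0.2;0 0 0 -21.2 0.2;0 0 0 -31.8 0.2;0 0 0 -42.4 0.2;0 0 0 -53 0.2;0 0 0 -63.6 0.2;0 0 0 -74.2 0.2;0 0 0 -84.8 0.2"
}}

```text
time_s: 23.98
position: [0.4094, 0.1525, 0.1814]
tool_rot: [[0.033, 0.999, 0.005], [0.994, -0.033, 0.1], [0.1, 0.002, -0.995]]
ft_force: [-0.4, -0.0, 0.5]
grip_width: 0.0509
gripper_force: 0.0
```

Request:
{"api": "move_arm", "payload": {
  "series": "0 0 0 -10.6 0.2;0 0 0 -21.2 0.2;0 0 0 -31.8 0.2;0 0 0 -42.4 0.2;0 0 0 -53 0.2;0 0 0 -63.6 0.2;0 0 0 -74.2 0.2;0 0 0 -84.8 0.2"
}}

```text
time_s: 24.98
position: [0.4094, 0.1525, 0.1814]
tool_rot: [[-0.992, 0.123, 0.005], [0.123, 0.987, 0.1], [0.007, 0.1, -0.995]]
ft_force: [-0.4, -0.4, 0.1]
grip_width: 0.0512
gripper_force: 0.0
```

Request:
{"api": "move_arm", "payload": {
  "series": "0 0 0 -10.6 0.2;0 0 0 -21.2 0.2;0 0 0 -31.8 0.2;0 0 0 -42.4 0.2;0 0 0 -53 0.2;0 0 0 -63.6 0.2;0 0 0 -74.2 0.2;0 0 0 -77 0.2"
}}

```text
time_s: 25.98
position: [0.4095, 0.1525, 0.1814]
tool_rot: [[-0.346, -0.938, 0.005], [-0.933, 0.345, 0.1], [-0.096, 0.03, -0.995]]
ft_force: [-0.3, -0.1, -0.5]
grip_width: 0.0512
gripper_force: 0.0
```

```bash
python3 -c "
from h import *
s=observe();print(s['q'],s['position'],s['tool_rot'].round(3).tolist())"
```

```text
[   1.27929967   12.52110618   97.48284215    6.1304739    69.6749302
 -160.57129559] [0.40945766 0.15246661 0.18143805] [[-0.346, -0.938, 0.005], [-0.933, 0.345, 0.1], [-0.096, 0.03, -0.995]]
```

Request:
{"api": "move_arm", "payload": {
  "series": "0 0 0 -8 0.2;0 0 0 -12 0.2;0 0 0 -12 0.2"
}}

```text
time_s: 26.35
position: [0.4071, 0.1794, 0.184]
tool_rot: [[-0.176, -0.984, 0.008], [-0.982, 0.177, 0.071], [-0.072, 0.005, -0.997]]
ft_force: [-0.2, -0.3, 0.2]
grip_width: 0.0515
gripper_force: 0.0
```

Request:
{"api": "move_arm", "payload": {
  "series": "0 0 0 -8 0.2;0 0 0 -12 0.2;0 0 0 -12 0.2"
}}

```text
time_s: 26.72
position: [0.3967, 0.2226, 0.1849]
tool_rot: [[-0.024, -0.999, 0.021], [-0.999, 0.025, 0.023], [-0.024, -0.02, -1.0]]
ft_force: [0.0, 0.2, 1.3]
grip_width: 0.0516
gripper_force: 0.0
```

Request:
{"api": "move_arm", "payload": {
  "series": "5 -1 0 10 0.2;11 -1 0 20 0.2;17 -1 0 30 0.2;23 -1 0 40 0.2;29 -1 0 50 0.2;35 -2 0 60 0.2;40 -3 0 60 0.2;40 -3 0 60 0.2"
}}

```text
time_s: 27.72
position: [0.4167, -0.1822, 0.1758]
tool_rot: [[-0.881, -0.472, 0.021], [-0.472, 0.881, 0.023], [-0.029, 0.01, -1.0]]
ft_force: [-0.3, 0.3, 0.1]
grip_width: 0.051
gripper_force: 0.0
```

```bash
python3 -c "
from h import *
s=observe();print(s['q'],s['position'],s['tool_rot'].round(3).tolist())"
```

```text
[ -39.63674036   15.22778257   94.45762141    1.8860373    70.21856162
 -158.44969992] [ 0.41669427 -0.18223777  0.17581678] [[-0.881, -0.472, 0.021], [-0.472, 0.881, 0.023], [-0.029, 0.01, -1.0]]
```

Request:
{"api": "move_arm", "payload": {
  "series": "0 0 0 -8 0.2;0 0 0 -13 0.2;0 0 0 -13 0.2"
}}

```text
time_s: 28.1
position: [0.4303, -0.1583, 0.1763]
tool_rot: [[-0.767, -0.641, 0.006], [-0.641, 0.767, 0.002], [-0.005, -0.002, -1.0]]
ft_force: [-0.5, -0.7, 0.7]
grip_width: 0.0514
gripper_force: 0.0
```

Tilt is now below 0.4°. Next is the pale slat.

```bash
python3 -c "
from h import *
print(go(.494,.2638,.17,92.8),observe()['q'][5])"
```

```text
([-31.95, 28.3, 0.74], np.float64(37.1), 'alt', np.float64(-142.9), 'q6', np.float64(-165.2)) -165.1913326566694
```

Request:
{"api": "move_arm", "payload": {
  "series": "-3 3 0 10 0.2;-7.5 7 0 20 0.2;-12 11 0 30 0.2;-16.5 15 0 37 0.2;-21 19 0 37 0.2;-25.5 23 0 37 0.2;-30 27 0 37 0.2;-32 28.3 2 37 0.2"
}}

```text
time_s: 29.1
position: [0.4953, 0.2655, 0.1581]
tool_rot: [[-0.999, -0.051, 0.009], [-0.05, 0.999, 0.003], [-0.009, 0.002, -1.0]]
ft_force: [-0.2, -1.0, -0.0]
grip_width: 0.0517
gripper_force: 0.0
```

```bash
python3 -c "
from h import *
s=observe()
for r in slats('pale1'): print(*r)
print(s['q'][5],s['position'],s['tool_rot'].round(3).tolist(),go(.494,.2638,.0025,92.8))"
```

```text
top 0.68 [0.4787, 0.2598] 27.2 8.1 [60, 96, 119]
side 0.81 [0.5071, 0.3477] -1.4 2.11 [92, 149, 182]
side 0.63 [0.4958, 0.2618] 2.2 0.5 [94, 149, 181]
side 0.22 [0.6811, -0.4433] -79.6 2.12 [115, 132, 123]
-76.771945316917 [0.49526297 0.26552283 0.15806137] [[-0.999, -0.051, 0.009], [-0.05, 0.999, 0.003], [-0.009, 0.002, -1.0]] ([0.13, 0.11, 15.44], np.float64(0.0), 'alt', np.float64(-180.0), 'q6', np.float64(-77.0))
```

Request:
{"api": "move_arm", "payload": {
  "series": "0.1 0.1 6 0 0.2;0.1 0.1 11 0 0.2;0.1 0.1 13.5 0 0.2;0.1 0.1 15.2 0 0.2;0.1 0.1 15.2 0 0.2;0.1 0.1 15.2 0 -1;0.1 0.1 15.2 0 -1;0.1 0.1 15.2 0 -1"
}}

```text
time_s: 30.3
position: [0.4956, 0.264, 0.0067]
tool_rot: [[-0.999, -0.05, 0.008], [-0.05, 0.999, 0.001], [-0.009, 0.001, -1.0]]
ft_force: [-0.6, -2.9, 6.7]
grip_width: 0.0249
gripper_force: 40.2
```

Request:
{"api": "move_arm", "payload": {
  "series": "0 0 0 0 -1;0 0 0 0 -1"
}}

```text
time_s: 30.55
position: [0.4956, 0.2641, 0.0067]
tool_rot: [[-0.999, -0.05, 0.008], [-0.05, 0.999, 0.001], [-0.009, 0.001, -1.0]]
ft_force: [-0.7, -3.2, 6.4]
grip_width: 0.0248
gripper_force: 40.3
```

Request:
{"api": "move_arm", "payload": {
  "series": "0 0 -2 0 -1;0 0 -8 0 -1;0 0 -14 0 -1;0 0 -18 3 -1;0 0 -18 13 -1;0 0 -18 23 -1"
}}

```text
time_s: 31.3
position: [0.4937, 0.264, 0.1864]
tool_rot: [[-0.937, 0.35, 0.008], [0.35, 0.937, 0.002], [-0.007, 0.004, -1.0]]
ft_force: [0.1, 0.2, -1.0]
grip_width: 0.025
gripper_force: 39.5
```

```bash
python3 -c "
from h import *
print(observe()['position'],go(.7215,.026,.18,-1.3),observe()['gripper_force'])"
```

```text
[0.49365324 0.26397823 0.18638135] ([-29.67, -14.32, 0.77], np.float64(70.8), 'alt', np.float64(-109.2), 'q6', np.float64(-53.5)) 39.532259702682495
```

Request:
{"api": "move_arm", "payload": {
  "series": "-4 -2 0 10 -1;-9 -4 0 20.5 -1;-14 -6.5 0 31 -1;-19 -9 0 41.5 -1;-24 -11.5 0 52 -1;-29.7 -14.3 0.5 62 -1;-29.7 -14.3 0.5 70.8 -1;-29.7 -14.3 0.5 70.8 -1"
}}

```text
time_s: 32.3
position: [0.7233, 0.027, 0.1813]
tool_rot: [[0.016, 1.0, 0.006], [1.0, -0.016, 0.001], [0.001, 0.006, -1.0]]
ft_force: [0.0, -0.0, -0.9]
grip_width: 0.0247
gripper_force: 39.6
```

```bash
python3 -c "
from h import *
s=observe()
for r in slats('pale1',z=s['position'][2]+.001): print(*r)
print(s['position'],s['tool_rot'].round(3).tolist(),go(.7215,.026,.0697,-1.3),s['gripper_force'])"
```

```text
top 0.44 [0.5174, 0.303] 45.1 13.85 [43, 65, 83]
top 0.42 [0.7226, -0.0029] 81.9 3.78 [58, 89, 106]
side 0.96 [0.4834, 0.4622] -6.6 8.26 [64, 96, 116]
side 0.75 [0.7282, 0.043] -81.8 5.75 [62, 96, 116]
[0.72327634 0.0269776  0.18126598] [[0.016, 1.0, 0.006], [1.0, -0.016, 0.001], [0.001, 0.006, -1.0]] ([-0.24, -0.22, 11.23], np.float64(0.5), 'alt', np.float64(-179.5), 'q6', np.float64(-6.4)) 39.59103047847748
```

Request:
{"api": "move_arm", "payload": {
  "series": "-0.1 -0.2 4 0.4 -1;-0.1 -0.2 8 0.4 -1;-0.1 -0.2 9.5 0.4 -1;-0.1 -0.2 10 0.4 -1;-0.1 -0.2 10 0.4 -1"
}}

```text
time_s: 33.12
position: [0.7224, 0.0267, 0.0827]
tool_rot: [[0.023, 1.0, 0.008], [1.0, -0.023, 0.001], [0.001, 0.008, -1.0]]
ft_force: [-0.8, -0.5, -0.8]
grip_width: 0.0244
gripper_force: 39.6
```

```bash
python3 -c "
from h import *
s=observe()
print(s['position'],go(.7215,.026,.0680,-1.3),s['gripper_force'])"
```

```text
[0.72244635 0.02669844 0.08265533] ([-0.07, -0.1, 1.46], np.float64(-0.0), 'alt', np.float64(180.0), 'q6', np.float64(-6.0)) 39.61867868900299
```

Request:
{"api": "move_arm", "payload": {
  "series": "-0.1 -0.1 0.8 0 -1;-0.1 -0.1 1.2 0 -1;-0.1 -0.1 1.4 0 -1;-0.1 -0.1 1.4 0 -1"
}}

```text
time_s: 33.62
position: [0.721, 0.0257, 0.0678]
tool_rot: [[0.024, 1.0, 0.006], [1.0, -0.024, 0.001], [0.001, 0.006, -1.0]]
ft_force: [-1.8, 0.3, 2.6]
grip_width: 0.0246
gripper_force: 40.0
```

Request:
{"api": "move_arm", "payload": {
  "series": "0 0 0 0 -0.05;0 0 0 0 -0.05;0 0 -2 0 -0.05;0 0 -8 0 -0.05;0 0 -12 0 0;3 -3 -12 -10 0.1;7 -7 -12 -20 0.2;12 -10 -12 -30 0.2"
}}

```text
time_s: 34.62
position: [0.6218, 0.1485, 0.187]
tool_rot: [[-0.483, 0.875, 0.006], [0.875, 0.483, 0.001], [-0.002, 0.006, -1.0]]
ft_force: [0.7, 0.8, 1.1]
grip_width: 0.0512
gripper_force: 0.0
```

```bash
python3 -c "
from h import *
s=observe()
for n,z in (('pale1',.069),('pale1',.008),('dark1',.053)):
    for r in slats(n,z): print(n,z,*r)
print(s['position'],go(.5035,.3497,.15,88.5))"
```

```text
pale1 0.069 top 0.61 [0.7184, 0.0276] 87.7 0.06 [58, 96, 125]
pale1 0.069 top 0.52 [0.4912, 0.3351] -1.7 1.87 [57, 86, 107]
pale1 0.069 side 0.63 [0.4972, 0.3879] -2.2 2.99 [82, 123, 148]
pale1 0.069 side 0.57 [0.725, 0.0404] -84.5 5.31 [84, 140, 173]
pale1 0.069 side 0.43 [0.6771, 0.0704] -2.9 1.46 [38, 57, 83]
pale1 0.008 top 0.86 [0.7379, 0.0331] 88.8 1.72 [58, 96, 125]
pale1 0.008 top 0.73 [0.5008, 0.3526] -0.3 0.51 [59, 89, 107]
pale1 0.008 top 0.62 [0.6752, -0.399] -41.6 6.99 [36, 83, 25]
pale1 0.008 side 0.76 [0.7442, -0.0173] -85.3 4.8 [84, 140, 172]
pale1 0.008 side 0.23 [0.7261, 0.2322] -46.7 9.8 [111, 117, 117]
dark1 0.053 top 0.84 [0.5288, -0.5408] -21.8 1.78 [100, 105, 15]
dark1 0.053 top 0.66 [0.407, -0.1253] 59.6 1.13 [43, 96, 36]
dark1 0.053 top 0.57 [0.6763, 0.0008] -0.1 0.98 [22, 32, 50]
dark1 0.053 top 0.56 [0.6762, 0.0637] -5.3 4.51 [21, 32, 49]
dark1 0.053 side 0.85 [0.4126, -0.0859] 59.7 0.78 [73, 143, 64]
dark1 0.053 side 0.69 [0.681, 0.0538] -14.6 4.32 [37, 57, 82]
dark1 0.053 side 0.57 [0.7312, 0.0278] -85.7 6.82 [84, 138, 171]
dark1 0.053 side 0.53 [0.6757, -0.005] -19.3 3.95 [36, 55, 81]
dark1 0.053 side 0.28 [0.4993, 0.3775] -3.1 2.11 [81, 119, 137]
[0.62179438 0.14846181 0.18695361] ([23.52, -0.86, 3.61], np.float64(-59.9), 'alt', np.float64(120.1), 'q6', np.float64(-25.9))
```

Request:
{"api": "move_arm", "payload": {
  "series": "5 0 0 -10 0.2;11 0 0 -20 0.2;17 0 0 -30 0.2;23.5 -0.9 2 -40 0.2;23.5 -0.9 3.6 -50 0.2;23.5 -0.9 6 -60 0.2;23.5 -0.9 6 -60 0.2;23.5 -0.9 8 -60 0.2"
}}

```text
time_s: 36.22
position: [0.5044, 0.3501, 0.1082]
tool_rot: [[-1.0, 0.029, 0.01], [0.029, 1.0, 0.003], [-0.01, 0.003, -1.0]]
ft_force: [0.8, -1.0, 0.6]
grip_width: 0.0512
gripper_force: 0.0
```

```bash
python3 -c "
from h import *
s=observe()
for r in slats('pale1',cams=('side',)): print(*r)
print(s['position'],s['tool_rot'].round(3).tolist(),go(.5035,.3497,.005,88.7))"
```

```text
side 0.75 [0.5034, 0.3482] -1.4 0.93 [92, 148, 181]
side 0.64 [0.7437, -0.039] 88.3 0.13 [87, 143, 175]
[0.50438907 0.35011916 0.10824276] [[-1.0, 0.029, 0.01], [0.029, 1.0, 0.003], [-0.01, 0.003, -1.0]] ([-0.02, 0.03, 10.07], np.float64(-0.3), 'alt', np.float64(179.7), 'q6', np.float64(-64.6))
```

Request:
{"api": "move_arm", "payload": {
  "series": "0 0 6 0 0.2;0 0 9 0 0.2;0 0 10.2 0 0.2;0 0 10.2 0 0.2;0 0 10.2 0 -1;0 0 10.2 0 -1;0 0 10.2 0 -1;0 0 10.2 0 -1"
}}

```text
time_s: 37.33
position: [0.5045, 0.3504, 0.0062]
tool_rot: [[-1.0, 0.024, 0.009], [0.024, 1.0, 0.002], [-0.009, 0.003, -1.0]]
ft_force: [-0.3, -0.1, 6.9]
grip_width: 0.0249
gripper_force: 40.7
```

Request:
{"api": "move_arm", "payload": {
  "series": "0 0 0 0 -1;0 0 0 0 -1"
}}

```text
time_s: 37.58
position: [0.5045, 0.3504, 0.0061]
tool_rot: [[-1.0, 0.024, 0.009], [0.024, 1.0, 0.002], [-0.009, 0.003, -1.0]]
ft_force: [0.7, -0.7, 6.1]
grip_width: 0.0247
gripper_force: 40.7
```

Request:
{"api": "move_arm", "payload": {
  "series": "0 0 -2 0 -1;0 0 -8 0 -1;0 0 -14 0 -1;0 0 -18 3 -1;0 0 -18 13 -1;0 0 -18 23 -1"
}}

```text
time_s: 38.33
position: [0.5025, 0.3498, 0.1856]
tool_rot: [[-0.909, 0.418, 0.008], [0.418, 0.909, 0.002], [-0.006, 0.005, -1.0]]
ft_force: [-0.2, 0.2, -1.5]
grip_width: 0.0251
gripper_force: 39.9
```

```bash
python3 -c "
from h import *
print(observe()['position'],go(.6595,.0285,.18,-1.3),observe()['gripper_force'])"
```

```text
[0.50251831 0.34981252 0.18564996] ([-27.68, -22.64, 0.62], np.float64(66.6), 'alt', np.float64(-113.4), 'q6', np.float64(-41.5)) 39.911885261535645
```

Request:
{"api": "move_arm", "payload": {
  "series": "-5 -4 0 10 -1;-10 -8 0 20.5 -1;-15 -12 0 31 -1;-20 -16 0 41.5 -1;-24 -20 0 52 -1;-27.7 -22.6 0.5 62 -1;-27.7 -22.6 0.5 66.6 -1;-27.7 -22.6 0.5 66.6 -1"
}}

```text
time_s: 39.33
position: [0.6617, 0.0293, 0.1802]
tool_rot: [[0.017, 1.0, 0.006], [1.0, -0.017, 0.001], [0.001, 0.006, -1.0]]
ft_force: [-0.1, 0.5, -0.5]
grip_width: 0.0247
gripper_force: 39.9
```

Request:
{"api": "move_arm", "payload": {
  "series": "0 0 4 0 -1;0 0 8 0 -1;0 0 9.5 0 -1;0 0 10 0 -1;0 0 10 0 -1"
}}

```text
time_s: 39.95
position: [0.6629, 0.0299, 0.0812]
tool_rot: [[0.016, 1.0, 0.008], [1.0, -0.016, 0.001], [0.001, 0.008, -1.0]]
ft_force: [0.7, -0.8, 0.1]
grip_width: 0.0246
gripper_force: 39.9
```

```bash
python3 -c "
from h import *
s=observe()
for r in slats('pale1',z=s['position'][2]+.002): print(*r)
print(s['position'],go(.6595,.0282,.0677,-1.3),s['gripper_force'])"
```

```text
top 0.46 [0.6409, 0.4161] -41.4 6.97 [61, 95, 113]
side 0.56 [0.6672, 0.0431] -85.6 4.63 [61, 96, 117]
side 0.51 [0.7192, 0.0438] -87.4 4.36 [86, 143, 176]
[0.66290298 0.02989331 0.0811907 ] ([-0.16, -0.33, 1.33], np.float64(0.4), 'alt', np.float64(-179.6), 'q6', np.float64(-6.8)) 39.927526116371155
```

Request:
{"api": "move_arm", "payload": {
  "series": "-0.15 -0.3 0 0.4 -1;-0.15 -0.3 0.8 0.4 -1;-0.15 -0.3 1.2 0.4 -1;-0.15 -0.3 1.3 0.4 -1;-0.15 -0.3 1.3 0.4 -1"
}}

```text
time_s: 40.78
position: [0.6592, 0.0284, 0.0672]
tool_rot: [[0.024, 1.0, 0.005], [1.0, -0.024, 0.001], [0.001, 0.005, -1.0]]
ft_force: [-2.0, 0.9, 5.8]
grip_width: 0.0246
gripper_force: 40.5
```

Request:
{"api": "move_arm", "payload": {
  "series": "0 0 0 0 -0.05;0 0 0 0 -0.05;0 0 -2 0 -0.05;0 0 -8 0 -0.05;0 -5 -11 0 -0.05;0 -11 -11 0 -0.05;0 -17 -11 0 -0.05;0 -22 -11 0 -0.05"
}}

```text
time_s: 41.78
position: [0.4366, 0.0336, 0.1756]
tool_rot: [[0.024, 1.0, 0.006], [1.0, -0.024, 0.001], [0.001, 0.006, -1.0]]
ft_force: [0.4, 0.2, -0.2]
grip_width: 0.0404
gripper_force: 0.0
```

```bash
python3 -c "
from h import *
s=observe()
for n,z in (('pale1',.069),('dark1',.008)):
    for r in slats(n,z): print(n,z,*r)
print(s['position'],go(.4555,.036,.10,-1.0))
im=cam('top');a=cv2.resize(im['pixels'][95:235,200:310],None,fx=3.6,fy=3.6,interpolation=cv2.INTER_CUBIC)
im=cam('side');b=cv2.resize(im['pixels'][180:320,130:240],None,fx=3.6,fy=3.6,interpolation=cv2.INTER_CUBIC)
cv2.imwrite('pics/b3.png',np.hstack([a,b]))"
```

```text
pale1 0.069 top 0.67 [0.7189, 0.0287] 88.6 0.23 [57, 94, 122]
pale1 0.069 top 0.66 [0.6572, 0.0312] 89.0 0.21 [57, 95, 123]
pale1 0.069 side 0.87 [0.7225, 0.0196] 89.4 1.21 [85, 140, 173]
dark1 0.008 top 0.73 [0.4111, -0.1274] 58.8 0.74 [42, 93, 35]
dark1 0.008 top 0.63 [0.5328, -0.555] -20.9 0.08 [98, 102, 14]
dark1 0.008 side 0.82 [0.4153, -0.1313] 62.0 1.6 [69, 139, 59]
dark1 0.008 side 0.71 [0.706, 0.013] 2.4 2.54 [40, 59, 81]
dark1 0.008 side 0.57 [0.7059, -0.0494] 0.6 1.72 [39, 57, 75]
[0.43661317 0.03363035 0.17556669] ([0.3, 1.52, 7.55], np.float64(-0.4), 'alt', np.float64(179.6), 'q6', np.float64(-9.9))
```

View pics/b3.png

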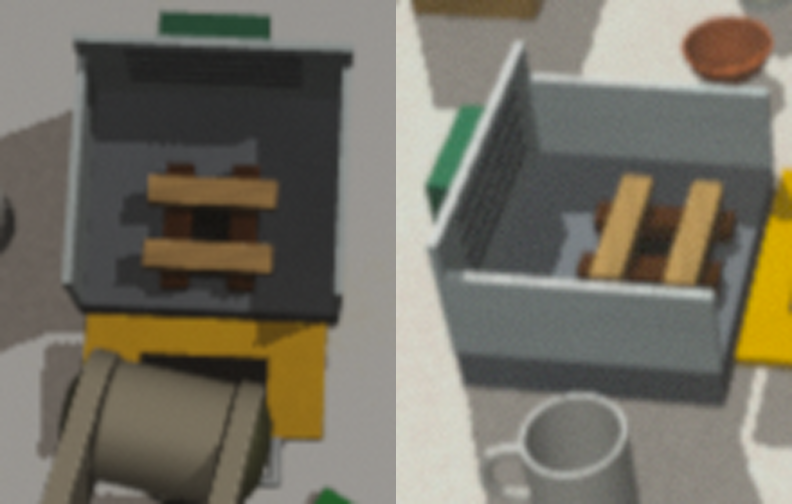

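The top crop shows the pales across the darks at rows 190 and 255, centred over the square. The side crop shows the tower flat, with no tilt. Now the flap gets shut.

Request:
{"api": "move_arm", "payload": {
  "series": "0.4 1.5 4 0 0.2;0.4 1.5 7.5 0 0.2;0.4 1.5 7.5 0 0.2;0.4 1.5 7.5 0 0.2"
}}

```text
time_s: 42.78
position: [0.455, 0.037, 0.1017]
tool_rot: [[0.024, 1.0, 0.007], [1.0, -0.024, 0.001], [0.001, 0.007, -1.0]]
ft_force: [0.5, 0.1, -0.0]
grip_width: 0.0514
gripper_force: 0.0
```

```bash
python3 -c "
from h import *
print(observe()['position'],go(.4555,.037,.026,-1.0))
for c in('top','side'): print(c,[(round(d['score'],2),np.round(d['point'],3).tolist()) for d in spotter.mark_of('flap_bar',c)])"
```

```text
[0.45503897 0.03704352 0.10169331] ([-0.01, -0.01, 7.57], np.float64(-0.4), 'alt', np.float64(179.6), 'q6', np.float64(-9.1))
top []
side [(0.69, [0.457, 0.034, 0.043]), (0.58, [0.659, 0.441, -0.001])]
```

Request:
{"api": "move_arm", "payload": {
  "series": "0 0 4 0 0.2;0 0 7.5 0 0.2;0 0 7.5 0 0.2;0 0 7.5 0 -1;0 0 7.5 0 -1;0 0 7.5 0 -1;0 0 7.5 0 -1;0 0 7.5 0 -1",
  "force": 30
}}

```text
time_s: 43.88
position: [0.4555, 0.0371, 0.027]
tool_rot: [[0.023, 1.0, 0.009], [1.0, -0.023, 0.001], [0.001, 0.009, -1.0]]
ft_force: [-1.5, 0.5, 7.9]
grip_width: 0.0105
gripper_force: 29.2
```

Request:
{"api": "move_arm", "payload": {
  "series": "0 0.1 -1.4 0 -1;0 0.2 -2.6 0 -1;0 0.5 -3.9 0 -1;0 0.9 -5.1 0 -1;0 1.4 -6.3 0 -1;0 2 -7.5 0 -1;0 2.7 -8.6 0 -1;0 3.5 -9.6 0 -1"
}}

```text
time_s: 44.88
position: [0.4866, 0.0366, 0.1221]
tool_rot: [[0.023, 1.0, -0.001], [1.0, -0.023, 0.002], [0.002, -0.001, -1.0]]
ft_force: [-9.5, -1.1, 0.7]
grip_width: 0.0106
gripper_force: 29.5
```

Request:
{"api": "move_arm", "payload": {
  "series": "0 1.3 -1.4 0 -1;0 2.9 -2.7 0 -1;0 4.5 -3.6 0 -1;0 6.4 -4.5 0 -1;0 8.4 -5 0 -1;0 9.7 -5.2 0 -1;0 9.7 -5.2 0 -1"
}}

```text
time_s: 45.75
position: [0.5873, 0.0347, 0.1774]
tool_rot: [[0.023, 1.0, 0.011], [1.0, -0.023, 0.002], [0.002, 0.011, -1.0]]
ft_force: [0.4, 4.2, 11.3]
grip_width: 0.0108
gripper_force: 32.1
```

Request:
{"api": "move_arm", "payload": {
  "series": "0 0.6 0 0 -1;0 1.2 0 0 -1;0 1.6 0 0 -1;0 1.8 0 0 -1;0 1.8 0 0 -1"
}}

```text
time_s: 46.38
position: [0.6044, 0.0344, 0.1779]
tool_rot: [[0.023, 1.0, 0.011], [1.0, -0.023, 0.002], [0.002, 0.011, -1.0]]
ft_force: [-3.2, 4.4, 14.2]
grip_width: 0.0104
gripper_force: 32.7
```

Request:
{"api": "move_arm", "payload": {
  "series": "0 0.4 0 0 -1;0 0.7 0 0 -1;0 0.7 0 0 -1"
}}

```text
time_s: 46.75
position: [0.6058, 0.0344, 0.1777]
tool_rot: [[0.023, 1.0, -0.004], [1.0, -0.023, 0.002], [0.002, -0.004, -1.0]]
ft_force: [-31.6, 2.5, 26.7]
grip_width: 0.0109
gripper_force: 34.5
```

Request:
{"api": "move_arm", "payload": {
  "series": "0 -0.3 0 0 -0.2;0 -0.3 0 0 0;0 -0.3 0 0 0;0 -0.3 -3 0 0;0 -0.3 -7 0 0;0 -6 -9 0 0;0 -12 -9 0 0;-6 -18 -9 0 0"
}}

```text
time_s: 47.75
position: [0.4433, -0.006, 0.2639]
tool_rot: [[0.02, 1.0, 0.007], [1.0, -0.02, 0.001], [0.001, 0.007, -1.0]]
ft_force: [-0.4, -0.9, 0.9]
grip_width: 0.0426
gripper_force: 0.0
```

Request:
{"api": "move_arm", "payload": {
  "series": "-6 -4 0 0 0;-12 -6 0 0 0;-18 -6 0 0 0;-18 -6 0 0 0"
}}

```text
time_s: 48.25
position: [0.3805, -0.189, 0.2629]
tool_rot: [[0.029, 1.0, 0.006], [1.0, -0.029, 0.001], [0.001, 0.006, -1.0]]
ft_force: [0.5, 1.3, 0.6]
grip_width: 0.0432
gripper_force: 0.0
```

```bash
python3 -c "
from h import *
s=observe();print(s['position'],s['ft_force'])
for c in('top','side'): print(c,[(round(d['score'],2),np.round(d['point'],3).tolist()) for d in spotter.mark_of('flap_bar',c)])
for r in slats('pale1',.069): print(*r)
t=cam('top')['pixels'];u=cam('side')['pixels']
a=cv2.resize(t[95:235,200:310],None,fx=3.6,fy=3.6,interpolation=cv2.INTER_CUBIC)
b=cv2.resize(u[180:320,130:240],None,fx=3.6,fy=3.6,interpolation=cv2.INTER_CUBIC)
cv2.imwrite('pics/b4.png',np.hstack([a,b]));cv2.imwrite('pics/t4.png',t)"
```

```text
[ 0.38045789 -0.18897303  0.2628855 ] [0.48248197 1.31447554 0.58684218]
top []
side [(0.69, [0.457, 0.034, 0.043]), (0.58, [0.659, 0.441, -0.001])]
top 0.7 [0.7189, 0.0291] 88.8 0.57 [57, 94, 122]
top 0.55 [0.6578, 0.0338] 88.6 0.64 [58, 94, 122]
side 0.68 [0.7237, 0.0229] 88.6 2.04 [87, 143, 176]
side 0.66 [0.6621, 0.022] 89.1 1.08 [89, 144, 176]
```

View pics/b4.png

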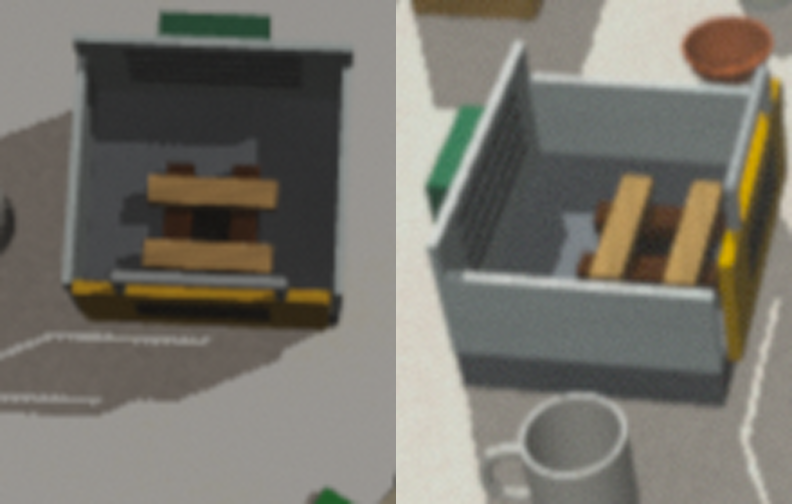

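View pics/t4.png

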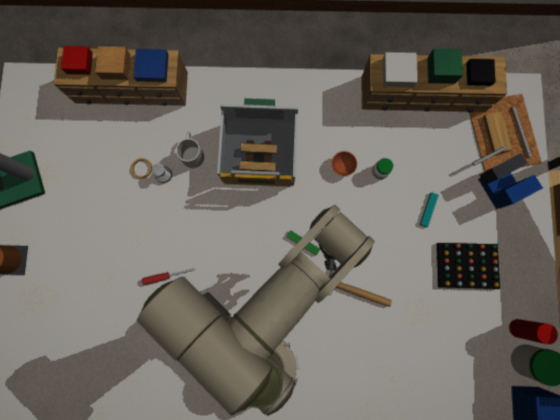

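The flap is shut, with its bar at crop (200,280) and its edge flush with the walls. The tower is intact and the other things stand where they were, so I hand the job in.

```bash
python3 -c "
from rig import order
print(order.close_job())"
```

```text
the job is handed in; nothing more can be done
None
```

The job is handed in, with no verdict shown: the four slats I could find (two dark, two pale) are stacked crosswise and centred on the black square to within a few millimetres, and the flap was pulled down first and pushed shut to its stop afterwards.

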